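# Turn the stiff leaf of the abacus practice book

## Task

The abacus practice book lies open with its stiff yellow leaf half turned, and the green sharpener is lying on the page where that leaf has to come down. Using only pushes of the fingertips, first push the sharpener along until it is off the book and on the table, without pinching or lifting it, then push the yellow leaf up and over the spine and press it down flat on the other side. Be gentle, do not pinch the leaf or slap it over, leave the other things where they stand, and finish clear of everything.

Things in the scene. Friction and masses are not known exactly. Their poses are not given: they have to be found in the camera images.
- book: Open practice book, fixed: blue board 150 mm (x, along the spine) by 240 mm (y), 5 mm thick, a white red-dotted page on each half. Origin: centre of its underside, on the table. The black spine with steel rings lies along x at y = 0: its axis, the leaf's hinge, is 8 mm above the table, its top 17 mm. The leaf starts over the +y half and must land on the -y half. 120 mm of table beyond the -y edge is empty.
- leaf (a joint): Turning angle of the stiff yellow leaf (rad): 0 = flat on the book's +y half, 1.57 = upright, 3.14 = flat on the -y half (its stop). Starts at 0.55 to 1.0. The hinge is stiff (0.3 to 1 N at the free edge turns it) and the leaf stays at whatever angle it is left, so it does not fall flat by itself.
- leaf_edge (a point): Middle of the free edge of the yellow leaf, 100 mm from the hinge axis. The leaf is a rigid sheet 130 mm along the spine, 3 mm thick, reaching from 10 to 100 mm from the hinge axis, 60 g; point in mid-thickness. Lying flat, its upper face is 9.5 mm above the table. Its y points from the hinge to the free edge, its x along the spine.
- sharpener_center (a point): Centre of the loose green plastic pencil sharpener, a block 44 mm (x) by 30 mm (y) by 26 mm high, about 40 g, with a steel blade on top. It stands upright on the -y page of the book at first (underside 5 mm above the table).
- sharpener: The same green sharpener; origin: centre of its underside, axes as for its centre point.
- abacus: Dark wooden abacus with red beads lying beyond the book, 85 mm (x) by 260 mm (y), 22 mm high, loose. Origin: centre of the underside. Leave alone.
- tumbler: Empty stainless steel tumbler, 70 mm across, 95 mm high, loose. Origin: centre of the underside. Leave alone.
- jar: White glue jar with orange cap, 54 mm across, 65 mm high, loose. Origin: centre of the underside. Leave alone.
- tin: Closed tin pencil box with green lid, 203 mm (x) by 78 mm (y), 28 mm high, loose, beside the book's +y half. Origin: centre of the underside. Leave alone.
Not all that is in view belongs to the job. There is more than one size of the sharpener; the job needs the largest.

How it is judged (in metres and radians):
On the way, in this order (a step that is already met when the one before it is completed fails the run):
1. the sharpener has been pushed off the book onto the table, the leaf not yet turned over ((y of sharpener_center in the frame of book below -0.131 m or y of sharpener_center in the frame of book above 0.131 m or x of sharpener_center in the frame of book below -0.086 m or x of sharpener_center in the frame of book above 0.086 m) and height (world z) of sharpener_center below 0.028 m and value of joint leaf below 2 rad), for 0.2 s.
2. the leaf lies flat on the other side (value of joint leaf above 3.05 rad), for 0.2 s.
At the end, for the whole second after the job is handed in: The leaf lies flat on the book's other half (joint beyond 3.05 rad, within about 5 degrees of flat) and at rest; the sharpener lies still on the table, off the board (centre at least 11 mm beyond a board edge); abacus, tumbler, jar and tin are within 15 mm of where they stood (value of joint leaf above 3.05 rad and (y of sharpener_center in the frame of book below -0.131 m or y of sharpener_center in the frame of book above 0.131 m or x of sharpener_center in the frame of book below -0.086 m or x of sharpener_center in the frame of book above 0.086 m) and height (world z) of sharpener_center below 0.028 m and linear speed of sharpener below 0.02 m/s and velocity of joint leaf between -0.05 and 0.05 rad/s and distance of each of abacus, tumbler, jar, tin from where it was at the start of the episode below 0.015 m); the robot touches nothing.
It fails at once if the abacus, tumbler, jar or tin is pushed more than 15 mm from its place or tipped (distance of any of abacus, tumbler, jar, tin from where it was at the start of the episode above 0.015 m or angle between any of abacus, tumbler, jar, tin's own z axis and vertical above 0.3 rad).
It fails at once if the sharpener is lifted or carried instead of pushed along (its centre more than 45 mm above the table) (height (world z) of sharpener_center above 0.045 m).
It fails at once if the sharpener is squeezed or shoved hard (over 20 N) (contact force between the fingers and sharpener above 20 N).
It fails at once if the leaf is pinched or forced (over 20 N while turning, or over 60 N when pressed flat) ((contact force between the fingers and leaf above 20 N and value of joint leaf below 2.9 rad) or contact force between the fingers and leaf above 60 N).
It fails at once if the leaf is flung or slapped over (faster than 6 rad/s) (velocity of joint leaf above 6 rad/s or velocity of joint leaf below -6 rad/s).
It also fails if it takes over 56 s, if anything falls off the work surface, if the arm or the gripper's body presses on something with over 40 N, if the wrist force passes 120 N, or if a joint passes its speed limit or range.

## Robot

A 6-joint arm with a two-finger parallel gripper is mounted at the origin on the work surface. World frame = base frame: x ahead of the robot, y to its left, z up, the work surface at z = 0. Lengths are in m, angles in degrees, forces in N, time in s.
With the tool pointing down it reaches from about 0.4 to 0.825 m from the base axis. Payload 7 kg.
Tool frame: the origin (TCP) lies midway between the tips of the shut fingers; the grasp point (between the pads) lies r.grasp_offset behind it (r.grasp_offset is the distance from the TCP to the grasp point, in m); x points along the fingers, z is the direction in which the jaws open and shut, and the axes are right-handed (so a half turn about x gives the same grasp; the last joint's range is limited). The gripper opens to 88 mm and grips with 3 to 60 N. Pads are 19 mm wide; open, the fingers measure 130 mm over their backs; the gripper's body (78 mm by 193 mm) begins 47 mm behind the grasp point.
Start: joints at [-48.982, 20.546, 0.682, 0, -70.136, -16.507], TCP at [0.28, -0.614, 0.227] pointing down, gripper open.
Joint ranges: [-176.03, 176.03], [-82.01, 121.73], [-58.28, 71.71], [-173.87, 95.51], [-174.79, -0.11], [-173.66, 173.66]. Speed limits (degrees/s): [136.94, 136.94, 172.46, 180, 180, 180].

## Interface

Orientations are given as [roll, pitch, yaw] about the fixed x, y, z axes, in that order (R = Rz(yaw) Ry(pitch) Rx(roll)).
In Python, from plant import readout, vision, close_job, r gives the robot as it stands.
- The arm moves only by the shell command python3 -m handwheel 'ROWS' [OPENING] [FORCE]. ROWS is JSON, a list that holds one entry, the list of rows, each a list of 4 numbers: the shift along the world's x, y, z in units of 40 mm (1.0 is 40 mm), then the turn about the world's z in units of 5 degrees (1.0 is 5 degrees). In form: [[[tx, ty, tz, roll], ...]]. A call has 1 to 8 rows; each row shifts and turns the pose as measured when the row begins; what a row does not reach is not made up. A row lasts 1/10 s, in which the tool goes at most 50 mm and 8.59 degrees, less where a joint would pass 70% of its speed; a pose out of reach is approached as far as the arm can. A call is refused whole if a number of a shift passes 1 or a number of a turn 1, either way. A call with a gripper value outside its range is refused whole. OPENING is the finger opening in mm, from 0 to 87.6, set as the call begins (- or left out, the last holds). The fingers move at their own pace and stop on an object; FORCE is the grip in N (left out, the last holds). Time passes only in rows, so rows that do not move let the fingers close. It gives the time, the measured TCP pose, the force and the opening at its end, in the units of the state.
- readout.get_state(): the state, without advancing time (a new reading comes with each control period).
- vision.capture(name): name is "side" or "top"; returns the picture (384x512x3 uint8, blue, green, red); there is no depth.
- vision.get_calibration(name): a dict with "intrinsics" (3x3 intrinsics, pixels), "dist" ([k1, k2, p1, p2, k3] as OpenCV has them; the pictures are not rectified), "pose" (4x4, takes a point from camera to world coordinates). Camera axes: x right, y up, looking along -z (the intrinsics and any distortion apply to the point x, -y, -z); pixel columns grow to the right and rows downward; lengths in m; the calibration is good to about 2 mm. A picture is of the moment at which its call begins. get_calibration takes no time and is no camera call.
- close_job(): hands the job in, once; it reports no verdict.
The state is a dict: "time_s": time; "joints": joint angles; "qd": joint speeds; "joint_torque": joint torques, N m; "tcp_pos": TCP position; "eef_rot": TCP orientation; "contact_force": force on the tool from outside, world axes, zero at the start; "moment": the same for the moment, N m; "gripper_width": finger opening in m.
Only numpy, scipy, OpenCV 4.12 (cv2) and the standard library are available. Lean on these libraries where they do the work, as an engineer would, in place of code of your own. Each camera call takes 0.05 s, during which the arm holds its last target.

## Working session

There is one attempt and no reset: what is moved stays moved. The work goes in short steps, Python scripts to look and compute and a shell command to move; the robot and the scene stay as the last step left them, time stands still between calls to the robot, and variables do not carry over. Pictures are saved under pics/ and viewed, and the job is handed in when it is done.

```bash
mkdir -p pics; cat > h.py <<'E'
import numpy as np,cv2
from plant import readout,vision,r
def cal(n):
    c=vision.get_calibration(n);return np.array(c['intrinsics']),np.array(c['dist'],float),np.array(c['pose'])
def ray(n,u,v):
    K,d,P=cal(n);p=cv2.undistortPoints(np.array([[[u,v]]],float),K,d)[0,0]
    D=P[:3,:3]@np.array([p[0],-p[1],-1]);return P[:3,3],D
def onz(n,u,v,z):
    o,D=ray(n,u,v);return o+D*(z-o[2])/D[2]
def proj(n,X):
    K,d,P=cal(n);c=P[:3,:3].T@(np.array(X,float)-P[:3,3]);c=np.array([c[0],-c[1],-c[2]])
    return cv2.projectPoints(c.reshape(1,1,3),np.zeros(3),np.zeros(3),K,d)[0].ravel()
def tri(a,b):
    (o1,d1),(o2,d2)=ray('side',*a),ray('top',*b)
    A=np.stack([d1,-d2],1);s=np.linalg.lstsq(A,o2-o1,rcond=None)[0]
    p,q=o1+s[0]*d1,o2+s[1]*d2;return (p+q)/2,np.linalg.norm(p-q)
E
python3 - <<'E'
from h import *
for n in('side','top'):
    im=vision.capture(n);cv2.imwrite(f'pics/{n}0.png',im);print(cal(n)[2].round(3).tolist())
s=readout.get_state();print(s['time_s'],s['tcp_pos'],s['eef_rot'],s['gripper_width'],r.grasp_offset)
E
```

```text
[[0.8, 0.375, -0.467, 0.061], [-0.6, 0.5, -0.625, -0.618], [-0.001, 0.781, 0.625, 0.687], [0.0, 0.0, 0.0, 1.0]]
[[-0.016, 0.999, -0.029, 0.488], [-1.0, -0.017, -0.009, 0.058], [-0.01, 0.028, 1.0, 1.011], [0.0, 0.0, 0.0, 1.0]]
0.1 [ 0.2798387  -0.61378581  0.22570904] [  5.31148217  89.91419067 119.81753833] 0.08776565208747542 0.0188
```

```bash
ls .; python3 -m handwheel --help | head -30
```

```text
h.py
picsinvalid input: not JSON, or not a number
```

View pics/side0.png

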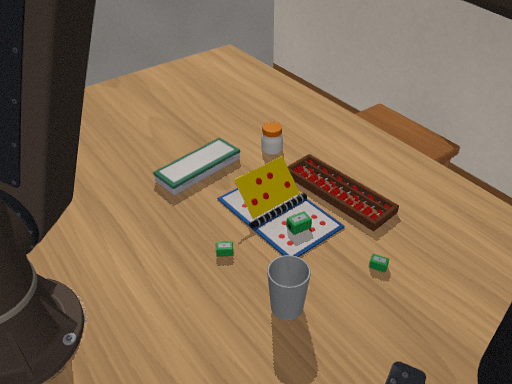

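View pics/top0.png

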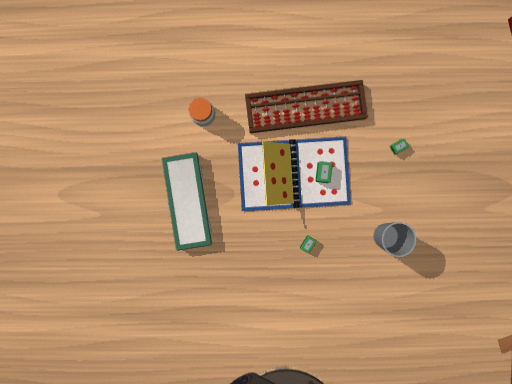

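In both views there are three green blocks. One is on the page (side 299,222; top 325,172) and is the largest. The two smaller ones on the table are at side 225,249 / top 309,244 and side 379,263 / top 400,146. I choose the one on the -y page. Next I measure the book, leaf, sharpener and neighbours.

```bash
python3 - <<'E'
from h import *
T=cv2.imread('pics/top0.png');S=cv2.imread('pics/side0.png')
def blobs(im,lo,hi,mn):
    m=cv2.inRange(cv2.cvtColor(im,cv2.COLOR_BGR2HSV),lo,hi)
    cs=cv2.findContours(m,cv2.RETR_EXTERNAL,cv2.CHAIN_APPROX_NONE)[0]
    return [c for c in cs if cv2.contourArea(c)>mn]
# book
for n,im in(('top',T),):
  b=blobs(im,(105,120,60),(125,255,255),15)
  pts=np.concatenate(b).reshape(-1,2)
  W=np.array([onz(n,*p,0.005)[:2] for p in pts])
  rc=cv2.minAreaRect((W*1000).astype(np.float32));print('book',rc, cv2.boxPoints(rc).round(1).tolist())
  for c in blobs(im,(50,90,40),(85,255,255),20):
    W=np.array([onz(n,*p,0.031)[:2] for p in c.reshape(-1,2)])
    print('green',cv2.contourArea(c),cv2.minAreaRect((W*1000).astype(np.float32)))
for n,im in(('top',T),('side',S)):
  for c in blobs(im,(22,120,60),(34,255,255),200):
    print(n,'leaf',cv2.contourArea(c),cv2.boxPoints(cv2.minAreaRect(c)).tolist(),cv2.approxPolyDP(c,4,True).reshape(-1,2).tolist())
c=np.vstack([cv2.resize(S[140:270,200:360],None,fx=2.3,fy=2.3,interpolation=2)[:, :368],cv2.resize(T[125:225,225:385],None,fx=2.3,fy=2.3,interpolation=2)])
cv2.imwrite('pics/crop.png',c)
for nm,u,v,z in(('abN',246,95,.022),('ab',251,131,.022),('ab',366,119,.022),('ab',361,82,.022),('jar',201,109,.065),('tinTL',163,156,.028),('tin',196,153,.028),('tin',211,244,.028),('tin',178,249,.028),('tumtop',398,239,.095)):
    print(nm,onz('top',u,v,z).round(3))
E
```

```text
book ((547.013671875, -23.219100952148438), (147.17295837402344, 238.27943420410156), 2.5665171146392822) [[468.20001220703125, 92.5], [478.79998779296875, -145.5], [625.9000244140625, -138.89999389648438], [615.2000122070312, 99.0999984741211]]
green 138.5 ((394.1843566894531, -47.690948486328125), (23.04990005493164, 31.111770629882812), 57.95453643798828)
green 251.5 ((547.53857421875, -84.82571411132812), (30.788103103637695, 42.24677276611328), 82.4693832397461)
green 3085.0 ((489.792236328125, 209.35263061523438), (198.56947326660156, 74.87786102294922), 8.28561782836914)
green 138.5 ((601.2337036132812, -249.37677001953125), (21.766529083251953, 35.19884490966797), 29.77820587158203)
top leaf 1606.5 [[261.9377746582031, 142.00387573242188], [289.5175476074219, 140.2801513671875], [293.4358215332031, 202.9727783203125], [265.8560485839844, 204.69650268554688]] [[262, 142], [266, 204], [293, 203], [289, 144]]
side leaf 2190.5 [[233.2496795654297, 178.7757568359375], [281.6163330078125, 155.2125244140625], [300.8485107421875, 194.68914794921875], [252.48187255859375, 218.25238037109375]] [[282, 156], [234, 179], [253, 218], [298, 193]]
abN [0.719 0.079 0.022]
ab [0.64  0.069 0.022]
ab [ 0.662 -0.181  0.022]
ab [ 0.743 -0.173  0.022]
jar [0.681 0.172 0.065]
tinTL [0.588 0.26  0.028]
tin [0.593 0.188 0.028]
tin [0.397 0.159 0.028]
tin [0.387 0.23  0.028]
tumtop [ 0.407 -0.222  0.095]
```

View pics/crop.png

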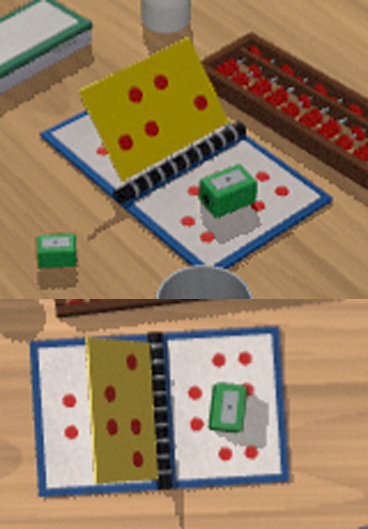

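The crop confirms it: the large sharpener stands alone on the -y page and the leaf leans over the +y half. Next is the leaf angle.

```bash
python3 - <<'E'
from h import *
a,e1=tri((282,156),(262,142));b,e2=tri((234,179),(266,204))
print(a,e1,b,e2)
c=np.array([.547,-.0232]);y=np.radians(2.57);R=np.array([[np.cos(y),np.sin(y)],[-np.sin(y),np.cos(y)]])
for p in(a,b):
    q=R@(p[:2]-c);print('book',q,'ang',np.arctan2(p[2]-.008,q[1]),np.hypot(p[2]-.008,q[1]))
for p in((.5475,-.0848),(.394,-.0477),(.6012,-.2494),(.407,-.222)):print(R@(np.array(p)-c))
from scipy.spatial.transform import Rotation as Ro
s=readout.get_state();print(Ro.from_euler('xyz',s['eef_rot'],degrees=True).as_matrix().round(3))
E
```

```text
[0.60881594 0.04581281 0.07838731] 0.0018467734133028422 [0.4809675  0.04057804 0.07842873] 0.0008383325410030106
book [0.06484829 0.06617158] ang 0.8162595307186438 0.09660771430975118
book [-0.06310628  0.06667478] ang 0.8127716878404854 0.09698315300592471
[-0.00226264 -0.06156046]
[-0.15394469 -0.01761485]
[ 0.04400269 -0.22840281]
[-0.14877336 -0.19232245]
[[-0.001 -0.91  -0.415]
 [ 0.001 -0.415  0.91 ]
 [-1.     0.     0.001]]
```

```bash
python3 -m handwheel '[[[0.41,0.88,0,0.85],[0.41,0.88,0,0.85],[0.41,0.88,0,0.85],[0.41,0.88,0,0.85],[0.41,0.88,0,0.85],[0.41,0.88,0,0.85],[0.41,0.88,0,0.85],[0.41,0.88,0,0.85]]]' 0 20; python3 -m handwheel '[[[0.41,0.88,0,0.85],[0.41,0.88,0,0.85],[0.41,0.88,0,0.85],[0.41,0.88,0,0.85],[0.41,0.88,0,0.85],[0.41,0.88,0,0.85],[0.41,0.88,0,0.85],[0,0,0,0]]]'
```

```text
time_s: 0.9
tcp_pos: [0.4101, -0.3242, 0.2203]
eef_rot: [9.9, 89.5, 159.2]
contact_force: [0.9, -0.2, 0.1]
gripper_width: 0.0291
time_s: 1.7
tcp_pos: [0.5277, -0.0628, 0.219]
eef_rot: [4.6, 89.4, -174.7]
contact_force: [-0.2, 0.1, -1.0]
gripper_width: 0.0003
```

```bash
python3 -m handwheel '[[[0.46,0.31,0,0.38],[0,0,0,0]]]'; python3 - <<'E'
from h import *
im=vision.capture('top');cv2.imwrite('pics/t1.png',im)
E
```

```text
time_s: 1.9
tcp_pos: [0.5461, -0.0489, 0.2184]
eef_rot: [4.1, 89.3, -173.1]
contact_force: [0.1, 0.0, -1.0]
gripper_width: 0.0005
```

View pics/t1.png

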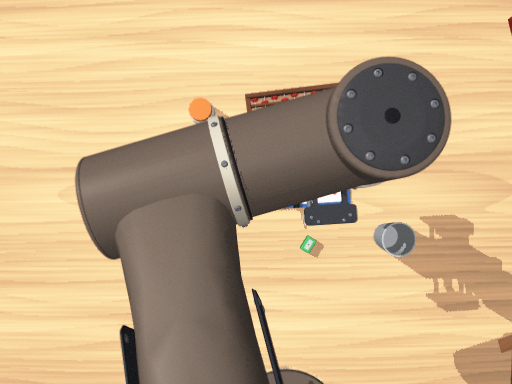

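```bash
python3 -m handwheel '[[[0,-0.03,-1,0],[0,0,-1,0],[0,0,-1,0],[0,0,-0.7,0],[0,0,0,0]]]'; python3 - <<'E'
from h import *
im=vision.capture('side');cv2.imwrite('pics/s1.png',cv2.resize(im[100:300,150:420],None,fx=2.8,fy=2.8,interpolation=2))
E
```

```text
time_s: 2.45
tcp_pos: [0.5421, -0.0543, 0.0676]
eef_rot: [2.3, 89.4, -175.4]
contact_force: [0.2, 0.8, 0.5]
gripper_width: 0.0007
```

View pics/s1.png

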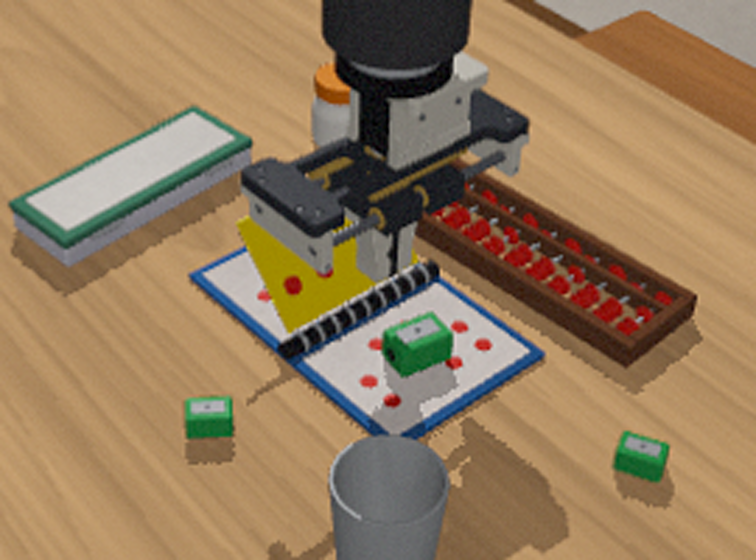

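The fingers hang between the spine and the sharpener, with a small drift toward -y. I correct that, then descend.

```bash
python3 -m handwheel '[[[0.1,0.1,-0.3,0],[0,0.05,-0.3,0],[0,0,0,0]]]'; python3 - <<'E'
from h import *
s=readout.get_state();t=s['tcp_pos'];print(s['tcp_pos'],s['eef_rot'])
print('want .546 -.0503 ->',(.546-t[0])/.04,(-.0503-t[1])/.04,(.018-t[2])/.04)
E
```

```text
time_s: 2.8
tcp_pos: [0.55, -0.0482, 0.0483]
eef_rot: [-6.9, 89.9, 175.3]
contact_force: [0.3, -0.5, -0.3]
gripper_width: 0.0006
[ 0.55002004 -0.04817894  0.04826215] [ -6.94821205  89.89921603 175.32595807]
want .546 -.0503 -> -0.1005010634466258 -0.053026446194125686 -0.756553754583584
```

```bash
python3 -m handwheel '[[[-0.05,-0.05,-0.3,0],[0,0,-0.25,0],[0,0,-0.2,0],[0,0,0,0]]]'
```

```text
time_s: 3.2
tcp_pos: [0.5489, -0.05, 0.0176]
eef_rot: [-151.4, 89.9, 30.9]
contact_force: [-0.2, -0.7, 0.2]
gripper_width: 0.0004
```

```bash
python3 -m handwheel '[[[0.01,-0.2,0,0],[0.01,-0.2,0,0],[0.01,-0.2,0,0],[0.01,-0.2,0,0],[0.01,-0.2,0,0],[0.01,-0.2,0,0],[0,0,0,0]]]'; python3 - <<'E'
from h import *
im=vision.capture('side');cv2.imwrite('pics/s2.png',cv2.resize(im[100:300,150:420],None,fx=2.8,fy=2.8,interpolation=2))
E
```

```text
time_s: 3.9
tcp_pos: [0.5521, -0.1029, 0.0184]
eef_rot: [-166.8, 89.9, 15.5]
contact_force: [-0.1, 0.2, 0.1]
gripper_width: 0.0003
```

View pics/s2.png

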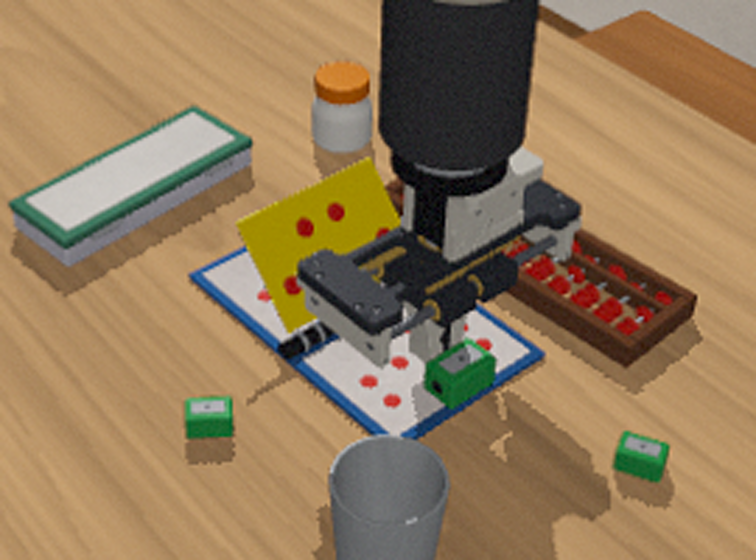

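```bash
python3 -m handwheel '[[[0.01,-0.2,0,0],[0.01,-0.2,0,0],[0.01,-0.2,0,0],[0.01,-0.2,0,0],[0.01,-0.2,0,0],[0.01,-0.2,0,0],[0,0,0,0]]]'; python3 - <<'E'
from h import *
im=vision.capture('side');cv2.imwrite('pics/s3.png',cv2.resize(im[100:300,150:420],None,fx=2.8,fy=2.8,interpolation=2))
E
```

```text
time_s: 4.65
tcp_pos: [0.5548, -0.1546, 0.0185]
eef_rot: [-166.1, 89.8, 16.2]
contact_force: [-0.1, -0.4, 0.4]
gripper_width: 0.0003
```

View pics/s3.png

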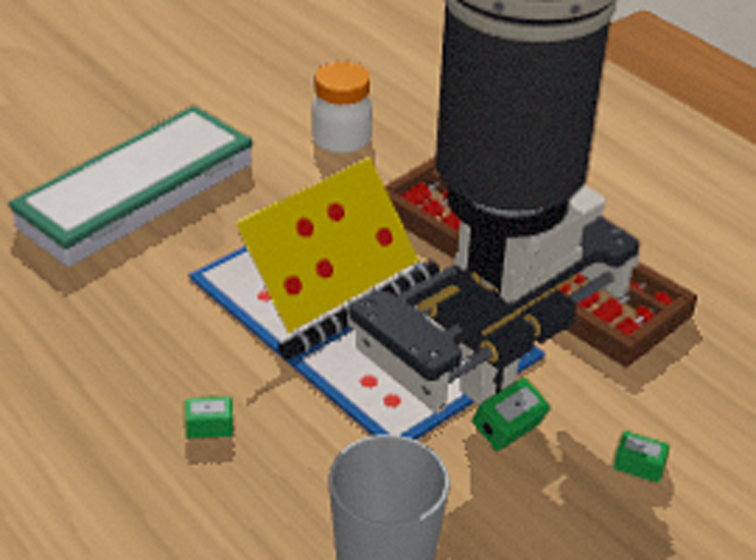

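The sharpener is tilted, with its rear lower edge still on the board rim, so I push a little further.

```bash
python3 -m handwheel '[[[0.01,-0.15,0,0],[0.01,-0.15,0,0],[0.01,-0.15,0,0],[0,0,0,0],[0,0,0,0]]]'; python3 - <<'E'
from h import *
im=vision.capture('side');cv2.imwrite('pics/s4.png',cv2.resize(im[100:300,150:420],None,fx=2.8,fy=2.8,interpolation=2))
E
```

```text
time_s: 5.2
tcp_pos: [0.556, -0.1735, 0.0184]
eef_rot: [-163.5, 89.8, 18.8]
contact_force: [-0.2, 0.7, 0.6]
gripper_width: 0.0004
```

View pics/s4.png

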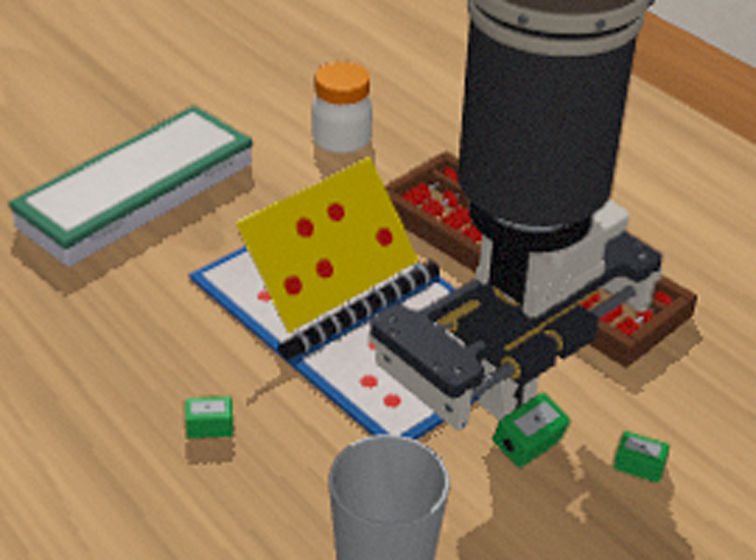

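```bash
python3 -m handwheel '[[[0,0.2,0,0],[0,0.2,0.1,0],[0,0.2,0.5,0],[0,0,1,0],[0,0,1,0],[0,0,0,0]]]'; python3 - <<'E'
from h import *
im=vision.capture('side');cv2.imwrite('pics/s5.png',cv2.resize(im[170:290,260:420],None,fx=4,fy=4,interpolation=2))
E
```

```text
time_s: 5.85
tcp_pos: [0.5545, -0.1448, 0.1258]
eef_rot: [-7.6, 89.9, 174.9]
contact_force: [0.5, 0.1, -0.9]
gripper_width: 0.0006
```

View pics/s5.png

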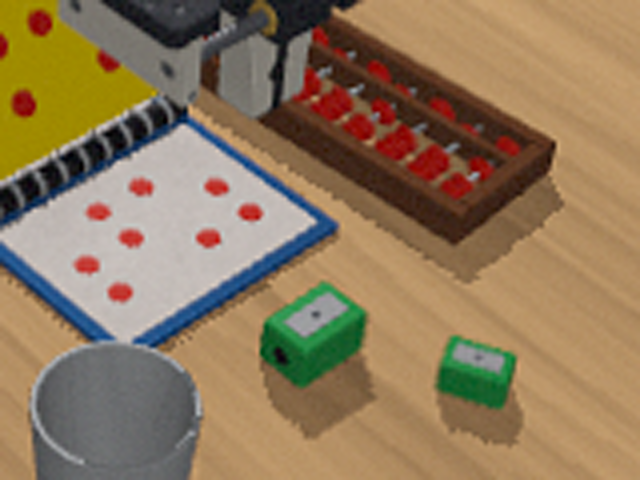

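```bash
python3 - <<'E'
from h import *
p=onz('side',260+317/4,170+312/4,.026);print(p);c=np.array([.547,-.0232]);y=np.radians(2.57);R=np.array([[np.cos(y),np.sin(y)],[-np.sin(y),np.cos(y)]]);print(R@(p[:2]-c))
E
python3 -m handwheel '[[[0,0,0.5,0],[-0.05,0.8,0.2,0],[-0.05,0.8,0,0],[-0.05,0.8,0,0],[-0.05,0.8,0,0],[-0.05,0.8,0,0],[-0.05,0.8,0,0],[0,0.5,0,0]]]';python3 -m handwheel '[[[0,0,0,0]]]'
```

```text
[ 0.55633983 -0.19613689  0.026     ]
[ 0.00157596 -0.17318175]
time_s: 6.7
tcp_pos: [0.5351, 0.0767, 0.1472]
eef_rot: [-6.8, 89.4, 175.5]
contact_force: [0.9, -0.8, 0.8]
gripper_width: 0.0004
time_s: 6.8
tcp_pos: [0.5345, 0.0792, 0.1464]
eef_rot: [-5.7, 89.3, 176.8]
contact_force: [-0.6, -0.4, -0.6]
gripper_width: 0.0004
```

```bash
python3 -m handwheel '[[[0.1,0,-0.8,0],[0.08,0.05,-0.8,0],[0,0,-0.6,0],[0,0,0,0]]]'; python3 - <<'E'
from h import *
im=vision.capture('side');cv2.imwrite('pics/s6.png',cv2.resize(im[100:300,150:420],None,fx=2.8,fy=2.8,interpolation=2))
E
```

```text
time_s: 7.2
tcp_pos: [0.54, 0.0819, 0.0548]
eef_rot: [-5.2, 89.3, 177.4]
contact_force: [0.2, 0.1, -0.4]
gripper_width: 0.0004
```

View pics/s6.png

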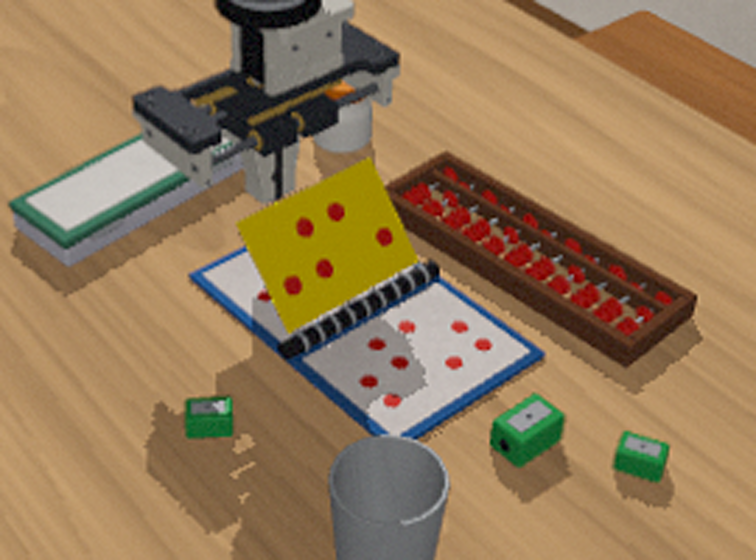

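```bash
python3 -m handwheel '[[[0.01,-0.2,0,0],[0.01,-0.2,0,0],[0.01,-0.2,0,0],[0.01,-0.15,0.1,0],[0.01,-0.15,0.1,0],[0.01,-0.15,0.1,0],[0,0,0,0]]]'; python3 - <<'E'
from h import *
im=vision.capture('side');cv2.imwrite('pics/s7.png',cv2.resize(im[100:300,150:420],None,fx=2.8,fy=2.8,interpolation=2))
E
```

```text
time_s: 7.95
tcp_pos: [0.546, 0.0364, 0.075]
eef_rot: [-56.9, 89.7, 125.6]
contact_force: [1.3, -0.0, 0.4]
gripper_width: 0.0003
```

View pics/s7.png

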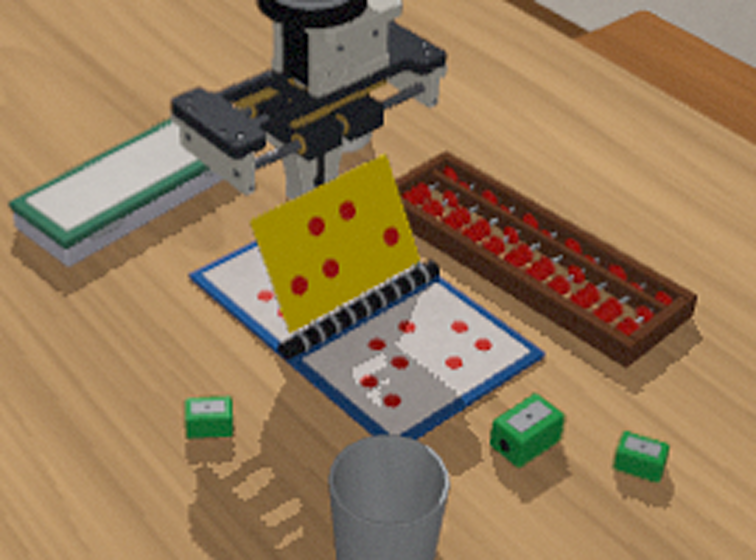

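```bash
python3 -m handwheel '[[[0.01,-0.2,0.03,0],[0.01,-0.2,0.03,0],[0.01,-0.2,0.03,0],[0.01,-0.2,0.0,0],[0.01,-0.2,0,0],[0.01,-0.2,0,0],[0,0,0,0]]]'; python3 - <<'E'
from h import *
im=vision.capture('side');cv2.imwrite('pics/s8.png',cv2.resize(im[100:300,150:420],None,fx=2.8,fy=2.8,interpolation=2))
E
```

```text
time_s: 8.7
tcp_pos: [0.5488, -0.0153, 0.0786]
eef_rot: [-58.3, 89.7, 124.4]
contact_force: [0.2, 0.5, 0.9]
gripper_width: 0.0003
```

View pics/s8.png

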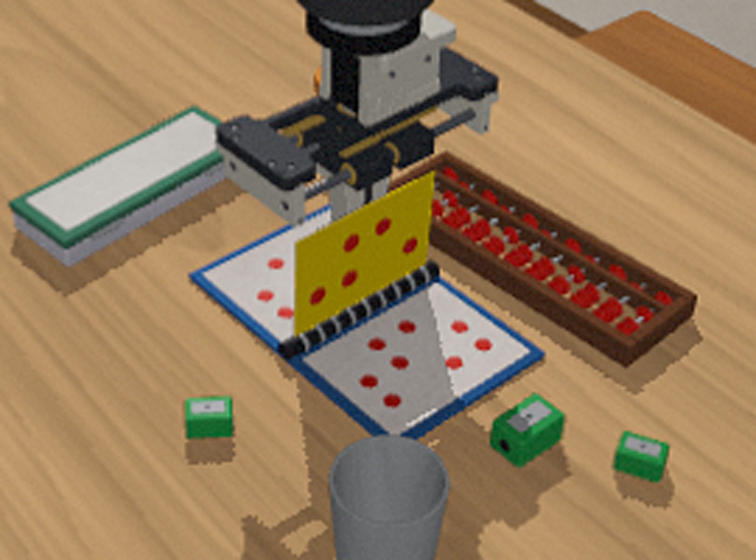

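```bash
python3 -m handwheel '[[[0.01,-0.2,0,0],[0.01,-0.2,0,0],[0.01,-0.2,-0.05,0],[0.01,-0.2,-0.08,0],[0.01,-0.2,-0.1,0],[0,0,0,0]]]'; python3 - <<'E'
from h import *
im=vision.capture('side');cv2.imwrite('pics/s9.png',cv2.resize(im[100:300,150:420],None,fx=2.8,fy=2.8,interpolation=2))
E
```

```text
time_s: 9.35
tcp_pos: [0.5504, -0.0583, 0.0679]
eef_rot: [-47.8, 89.7, 134.9]
contact_force: [-0.6, 0.2, -0.4]
gripper_width: 0.0005
```

View pics/s9.png

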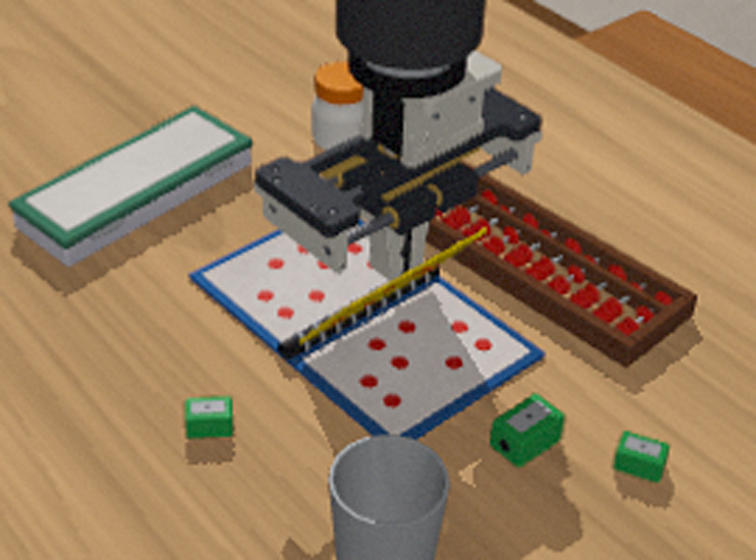

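```bash
python3 -m handwheel '[[[0.01,-0.19,-0.17,0],[0.01,-0.18,-0.18,0],[0.01,-0.14,-0.22,0],[0,-0.12,-0.22,0],[0,-0.06,-0.18,0],[0,-0.02,-0.15,0],[0,0,0,0]]]'; python3 - <<'E'
from h import *
im=vision.capture('side');cv2.imwrite('pics/s10.png',cv2.resize(im[100:300,150:420],None,fx=2.8,fy=2.8,interpolation=2))
E
```

```text
time_s: 10.1
tcp_pos: [0.5515, -0.089, 0.0187]
eef_rot: [-41.2, 89.7, 141.5]
contact_force: [0.8, 0.5, -0.0]
gripper_width: 0.0003
```

View pics/s10.png

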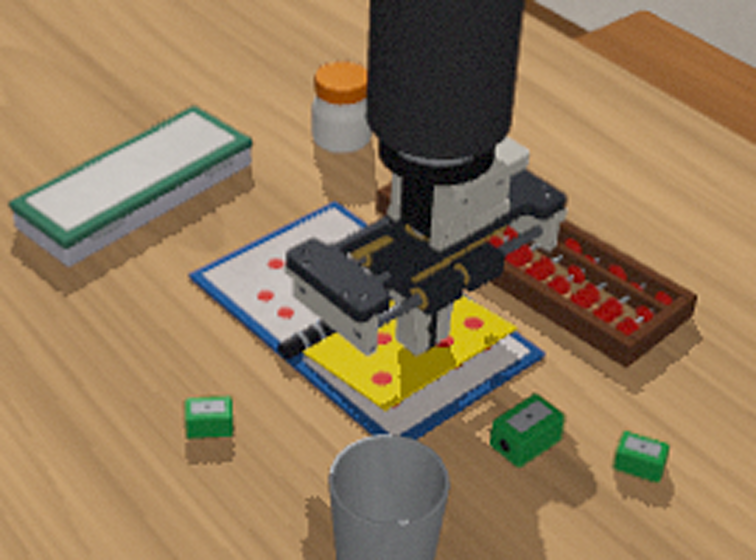

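Now pressing down gently in small steps with force readings.

```bash
for i in 1 2; do python3 -m handwheel '[[[0,0,-0.06,0],[0,0,-0.04,0]]]'; done
```

```text
time_s: 10.35
tcp_pos: [0.552, -0.0887, 0.0154]
eef_rot: [-47.6, 89.7, 135.1]
contact_force: [-1.0, 0.2, 0.2]
gripper_width: 0.0003
time_s: 10.55
tcp_pos: [0.5523, -0.0884, 0.0116]
eef_rot: [-56.8, 89.7, 126.0]
contact_force: [0.7, 0.3, 0.2]
gripper_width: 0.0006
```

```bash
for i in 1 2 3; do python3 -m handwheel '[[[0,0,-0.03,0],[0,0,0,0]]]'|grep -E 'tcp|force'; done
```

```text
tcp_pos: [0.5523, -0.0882, 0.0102]
contact_force: [0.1, -0.3, 0.4]
tcp_pos: [0.5525, -0.0882, 0.0099]
contact_force: [-0.5, -0.2, 0.3]
tcp_pos: [0.5527, -0.0882, 0.0099]
contact_force: [-0.3, -0.6, 0.5]
```

```bash
for i in 1 2 3; do python3 -m handwheel '[[[0,0,-0.06,0],[0,0,-0.06,0]]]'|grep -E 'tcp|force'; done
```

```text
tcp_pos: [0.5532, -0.0883, 0.0091]
contact_force: [-13.5, 6.4, 38.5]
tcp_pos: [0.5531, -0.0882, 0.0093]
contact_force: [-9.5, 3.5, 28.0]
tcp_pos: [0.5531, -0.0882, 0.0093]
contact_force: [-10.4, 3.0, 29.3]
```

It is seated, at about 30 N and tip height 9.3 mm. I lift straight up and move clear.

```bash
python3 -m handwheel '[[[0,0,0.1,0],[0,0,0.3,0],[0,0,0.8,0],[0,0,1,0],[0,0,1,0],[0,0,1,0],[0,0,1,0],[0,0,0,0]]]';python3 -m handwheel '[[[-0.3,-0.9,0.2,0],[-0.3,-0.9,0.2,0],[-0.3,-0.9,0,0],[-0.3,-0.9,0,0],[-0.3,-0.9,0,0],[-0.3,-0.9,0,0],[-0.3,-0.9,0,0],[-0.3,-0.9,0,0]]]';python3 -m handwheel '[[[-0.3,-0.9,0,0],[-0.3,-0.9,0,0],[-0.3,-0.9,0,0],[-0.3,-0.9,0,0],[0,0,0,0],[0,0,0,0]]]'; python3 - <<'E'
from h import *
for n in('side','top'):
    im=vision.capture(n);cv2.imwrite(f'pics/{n}9.png',im)
E
```

```text
time_s: 12.55
tcp_pos: [0.5511, -0.0889, 0.228]
eef_rot: [-170.9, 89.9, 12.2]
contact_force: [0.9, -0.8, -0.2]
gripper_width: 0.0003
time_s: 13.35
tcp_pos: [0.4532, -0.3826, 0.2494]
eef_rot: [-179.3, 89.3, 4.2]
contact_force: [1.0, -0.1, 0.7]
gripper_width: 0.0009
time_s: 13.95
tcp_pos: [0.3993, -0.5367, 0.2482]
eef_rot: [-174.0, 89.4, 9.2]
contact_force: [0.8, 0.3, -0.5]
gripper_width: 0.0002
```

View pics/side9.png

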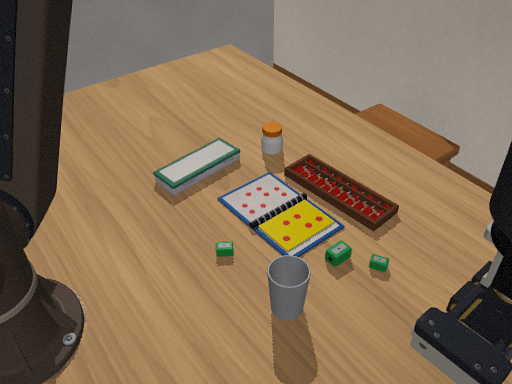

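View pics/top9.png

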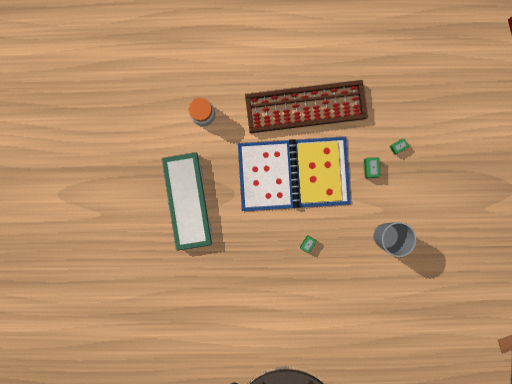

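The leaf lies on the -y half (top 298–343, 140–205) and the sharpener is on the table (top 372,168). I check the edge height and look for movement of the neighbours.

```bash
python3 - <<'E'
from h import *
I={n:cv2.imread(f'pics/{n}9.png') for n in('top','side')}
for n,im in I.items():
  m=cv2.inRange(cv2.cvtColor(im,cv2.COLOR_BGR2HSV),(22,120,60),(34,255,255))
  c=max(cv2.findContours(m,0,2)[0],key=cv2.contourArea);print(n,cv2.approxPolyDP(c,4,True).reshape(-1,2).tolist())
# predicted free-edge corners for flat vs 5 deg short
c=np.array([.547,-.0232]);y=np.radians(2.57);R=np.array([[np.cos(y),-np.sin(y)],[np.sin(y),np.cos(y)]])
for th in(3.14,3.05,2.95):
  for x in(.065,-.065):
    q=np.r_[c+R@[x,.1*np.cos(th)],.0095+.1*np.sin(th)];print(th,x,proj('top',q).round(1),proj('side',q).round(1))
d={n:cv2.absdiff(cv2.imread(f'pics/{n}0.png'),I[n]).max(2) for n in I}
for k,(x0,y0,x1,y1) in dict(abacus=(244,78,370,134),jar=(186,95,216,127),tin=(160,150,214,252),tumb=(372,220,418,260)).items():
  print(k,(d['top'][y0:y1,x0:x1]>60).sum())
E
```

```text
top [[337, 142], [297, 144], [301, 202], [341, 199]]
side [[333, 220], [304, 199], [258, 226], [288, 250]]
3.14 0.065 [337.4 141. ] [334.  219.4]
3.14 -0.065 [341.4 200.1] [286.8 248.7]
3.05 0.065 [338.  140.4] [334.2 216.1]
3.05 -0.065 [342.  200.1] [286.8 245.3]
2.95 0.065 [338.1 139.9] [334.2 212.1]
2.95 -0.065 [342.2 200.2] [286.4 241.3]
abacus 0
jar 0
tin 0
tumb 0
```

The edge corners match fully flat (side rows 220/250, against 219.4/248.7 predicted), and nothing else moved. Handing in.

```bash
python3 -c "
from plant import close_job
print(close_job())"
```

```text
the job is handed in; nothing more can be done
None
```

I pushed the sharpener off the -y edge with shut fingers. I then pushed the yellow leaf up and over the spine, pressed it flat, retreated clear and handed the job in at about 14 s of the 56 s allowed. No verdict was reported.

- **Sharpener:** it was measured standing flat on the table about 0.173 m from the spine on the -y side, where 0.131 m was needed.
- **Leaf:** its edge corners in the side view match a fully flat leaf to about 1 px, where a leaf at the 3.05 rad limit would show about 3 px off. The pressing force read at the end of each move was 28 to 39 N, except the vector total of one reading, about 41 N. The limit is 60 N.
- **Neighbours:** the abacus, tumbler, jar and tin show no change between the first and last top pictures.

No final check failed or disagreed. Midway, the sharpener still looked tilted on the board's rim, so I pushed it about 19 mm further.

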